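# Fetch the hemmed-in rook to the indexing plate

### The arm

A 6-joint arm with a two-finger parallel gripper is mounted at the origin on the work surface. World frame = base frame: x ahead of the robot, y to its left, z up, the work surface at z = 0. Lengths are in m, angles in rad, forces in N, time in s.
With the tool pointing down it reaches from about 0.425 to 0.95 m from the base axis. Payload 3.5 kg.
Tool frame: the origin (TCP) lies at the very end of the fingers, on their centre line; the grasp point (between the pads) lies 19 mm behind it (ctrl.grip_point_offset is the distance from the TCP to the grasp point, in m); z points along the fingers, y is the line along which they close (so a half turn about z gives the same grasp; the last joint's range is limited). The gripper opens to 85 mm and grips with 20 to 120 N. Pads are 22 mm wide; open, the fingers measure 114 mm over their backs; the gripper's body (76 mm by 85 mm) begins 54 mm behind the grasp point. The pads swing forward as they close: fully open they stand 13 mm farther back than shut.
Start: joints at [1.04, 0.286, 1.577, -0, 1.279, -0.15], TCP at [0.251, 0.627, 0.231] pointing down, gripper open.
Joint ranges: [-2.77, 2.77], [-0.9, 2.22], [0.21, 2.48], [-1.53, 4.67], [0.24, 2.81], [-2.84, 2.84]. Speed limits (rad/s): [2.79, 2.79, 3.14, 3.14, 3.14, 3.14].

### API

Orientations are given as a unit quaternion [x, y, z, w].
In Python, from plant import ctrl gives the robot as it stands. The module is installed in compiled form; this text tells all that it offers.
- The arm moves only by the shell command python3 -m pendant 'ROWS' [OPENING] [FORCE]. ROWS is JSON, a list of rows, each an object of numbers: "dx", "dy", "dz": the shift along the tool's x, y, z in cm; "twist": the turn about the tool's z in degrees. A call has 1 to 10 rows; each row is the pose to reach, as a shift and turn from the pose commanded when the call began, along the tool's axes at that moment; what a row does not reach only later rows make up. A row lasts 1/8 s, in which the tool goes at most 62.5 mm and 10.7 degrees, less where a joint would pass 70% of its speed; a pose out of reach is approached as far as the arm can. A call with a gripper value outside its range is refused whole. OPENING is the opening in per cent of the stroke, from 0 (shut) to 100 (fully open), set as the call begins (- or left out, the last holds). The fingers move at their own pace and stop on an object; FORCE is the grip in N (left out, the last holds). Time passes only in rows, so rows that repeat a pose let the fingers close. It gives the time, the measured TCP pose, the force, the opening and the grip force at its end, in the units of the state.
- ctrl.get_state(): the state, without advancing time (a new reading comes with each control period).
- ctrl.read_camera(name): name is "scene" or "top"; returns a dict with "img" (420x560x3 uint8, red, green, blue), "depth" (420x560 float32, m along the optical axis (not along the pixel's ray), 0 where there is no reading), "camera_matrix" (3x3 intrinsics, pixels), "xyz" and "rotation" of the camera in the world. Camera axes: x right, y up, looking along -z (the intrinsics and any distortion apply to the point x, -y, -z); pixel columns grow to the right and rows downward; lengths in m; the calibration is good to about 2 mm. A picture is of the moment at which its call begins.
- ctrl.sign_off(): hands the job in; it is judged then, once.
The state is a dict: "time": time; "qpos": joint angles; "dq": joint speeds; "joint_efforts": joint torques, N m; "eef_pos": TCP position; "tcp_rot": TCP orientation; "contact_force": force on the tool from outside, world axes, zero at the start; "wrist_torque": the same for the moment, N m; "opening": opening from 0.0 (shut) to 1.0 (fully open); "finger_force": force on a finger pad.
Only numpy, scipy, OpenCV 4.12 (cv2) and the standard library are available. Lean on these libraries where they do the work, as an engineer would, in place of code of your own. Each camera call takes 0.05 s, during which the arm holds its last target. There are 200 camera calls.

### The job

The half-turned ebony rook stands in the narrow niche of the oak rack, hemmed in by three tall boxwood pieces. First clear all three onto the cork mat, then stand the rook on the middle of the steel indexing plate so its battlements can be slotted, and only then put each boxwood piece back on the very spot of the rack that it came from. Keep all four pieces upright throughout, let go of everything, and leave the brass calliper and the gouge where they lie.

Things in the scene. Friction and masses are not known exactly. Their poses are not given: they have to be found in the camera images.
- rook: Half-turned rook, near-black ebony, 48 mm tall, round: base flange 36 mm diameter up to 10 mm, waist 29 mm diameter, plain cylindrical head 32 mm diameter from 30 to 48 mm above its underside (grip it there). Loose, 35 to 70 g. Origin: centre of its underside; z is its axis (up). At the start it stands in the rack's niche.
- round_blank: Round boxwood blank, plain pale cylinder, 34 mm diameter, 92 mm tall. Loose, up to 0.12 kg. Origin: centre of its underside; z is its axis (up). Starts at one of the three spots around the rook (which one varies).
- square_blank: Square boxwood blank, pale upright square bar 32 x 32 mm, 92 mm tall. Loose, up to 0.13 kg. Origin: centre of its underside; x and y normal to its side faces, z up. Starts at one of the three spots around the rook (which one varies), its faces within 6 degrees of square to the rack.
- turned_pawn: Boxwood pawn turned below with its waste spigot left on top: base 36 mm diameter, slim waist 16 mm, and a plain cylindrical spigot 26 mm diameter from 58 to 92 mm above its underside (grip it there); 92 mm tall. Loose, up to 0.09 kg. Origin: centre of its underside; z is its axis (up). Starts at one of the three spots around the rook (which one varies).
- rack: Fixed oak rack. Origin on the bench under the rook; x runs along the niche, -x to the open porch. Floor 10 mm above the bench, x -80 to 90, y +-58 mm. Niche walls: x -18 to 80, inner faces y +-27, 12 thick, tops at 56; low back wall x 80 to 88, top at 35. Boxwood pieces at about (-42,-22), (-42,22), (48,0), rising over the walls; the rook does not: fingers fit beside it only along x, neighbours gone.
- mat: Cork mat, fixed, 120 mm along its x by 220 mm along its y, 5 mm thick: the side area. Origin: centre of its underside, on the bench.
- index_plate: Round indexing plate, fixed: grey base 110 mm diameter, bright steel top disc 90 mm diameter with two concentric rings, flat top 22 mm above the bench. Origin: centre of its underside, on the bench; z up through the middle of the disc.
- calliper: Brass calliper lying flat at the far right of the work area, about 105 x 85 mm, up to 10 mm high, loose: leave it alone. Origin: about the middle of its underside.
- gouge: Gouge with a turned ash handle and a steel blade, about 340 mm long and 28 mm high, lying across the far side of the work area, loose: leave it alone. Origin: on its underside at the joint of handle and blade; x points along the blade.

How it is judged:
By the outcome, as a careful person would: the job done as asked, in the order asked, and still so for the second after the job is handed in, with the robot touching nothing.
It also fails if it takes over 147 s, if anything falls off the work surface, if the arm or the gripper's body presses on something with over 40 N, if the wrist force passes 120 N, or if a joint passes its speed limit or range.

## Working session

There is one attempt and no reset: what is moved stays moved. The work goes in short steps, Python scripts to look and compute and a shell command to move; the robot and the scene stay as the last step left them, time stands still between calls to the robot, and variables do not carry over. Pictures are saved under pics/ and viewed, at most 14 in all, crops included, and the job is handed in when it is done.

```bash
mkdir -p pics; cat > h.py <<'E'
import numpy as np, cv2
from plant import ctrl
def shot(n):
    c=ctrl.read_camera(n); return c
def save(c,f,box=None,s=1):
    im=c["img"][:,:,::-1]
    if box: im=im[box[1]:box[3],box[0]:box[2]]
    if s!=1: im=cv2.resize(im,None,fx=s,fy=s,interpolation=cv2.INTER_CUBIC)
    cv2.imwrite("pics/"+f,im)
def ray(c,u,v):
    K=np.array(c["camera_matrix"]); d=np.linalg.inv(K)@[u,v,1.]
    d=np.array(c["rotation"]).reshape(3,3)@[d[0],-d[1],-d[2]]
    return np.array(c["xyz"]),d
def onz(c,u,v,z):
    o,d=ray(c,u,v); return o+d*(z-o[2])/d[2]
def cloud(c):
    D=c["depth"]; v,u=np.mgrid[:D.shape[0],:D.shape[1]]
    d=np.linalg.inv(np.array(c["camera_matrix"]))@np.stack([u.ravel(),v.ravel(),np.ones(u.size)])
    d=d*D.ravel(); d[1]*=-1; d[2]*=-1
    return (np.array(c["rotation"]).reshape(3,3)@d).T.reshape(*D.shape,3)+np.array(c["xyz"])
E
python3 - <<'E'
from h import *
for n in("top","scene"):
    c=shot(n); save(c,n+"0.png"); print({k:np.round(v,3) if not isinstance(v,dict) else v for k,v in c.items() if k not in("img","depth")}); print((c["depth"]>0).mean())
s=ctrl.get_state(); print(s)
E
```

```text
{'camera_matrix': array([[425.888,   0.   , 285.121],
       [  0.   , 425.888, 206.887],
       [  0.   ,   0.   ,   1.   ]]), 'xyz': array([4.350e-01, 1.000e-03, 1.029e+00]), 'rotation': array([-0.061,  0.06 ,  0.715, -0.694])}
0.9959863945578231
{'camera_matrix': array([[538.532,   0.   , 288.281],
       [  0.   , 538.532, 208.69 ],
       [  0.   ,   0.   ,   1.   ]]), 'xyz': array([ 1.238, -0.279,  0.874]), 'rotation': array([0.286, 0.184, 0.532, 0.776])}
0.9955909863945578
{'time': 0.1, 'qpos': array([ 1.03999778e+00,  2.87122786e-01,  1.57803059e+00,  2.58673957e-05,
        1.27862862e+00, -1.49994951e-01]), 'dq': array([ 0.0002158 , -0.00173834, -0.00347627, -0.00215946,  0.00013661,
        0.00024982]), 'joint_efforts': array([ 1.54904370e-03, -4.07297194e+01, -2.93702048e+01, -1.62186170e-04,
        3.44901411e-03, -1.06172232e-05]), 'eef_pos': array([0.25053155, 0.62613883, 0.23005504]), 'tcp_rot': array([ 1.89257005e-01,  9.81926977e-01, -1.02772606e-03, -3.77138615e-04]), 'contact_force': array([-0.0183336 ,  0.3699586 ,  1.16951834]), 'wrist_torque': array([ 0.01308668, -0.05368744,  0.04909444]), 'finger_force': 0.0, 'opening': 1.003848162189683}
```

View pics/top0.png

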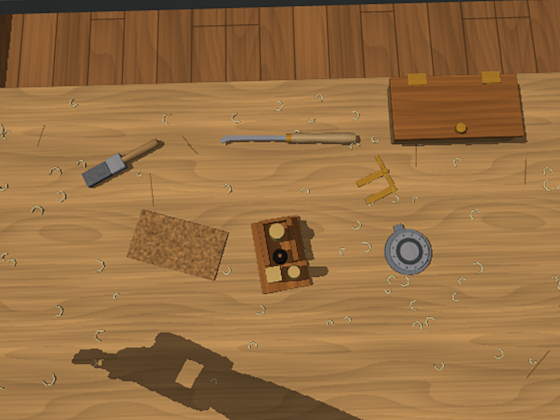

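View pics/scene0.png

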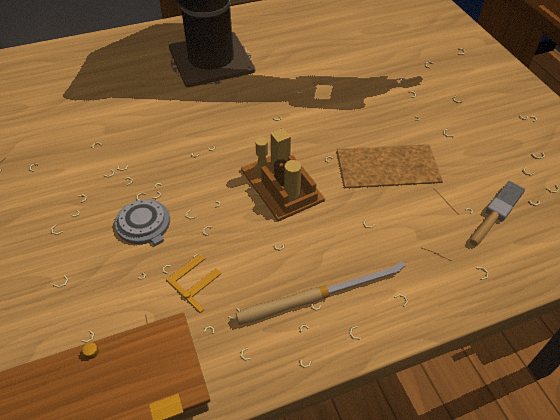

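The top view shows the rack at (280,255). The round blank is at the back (277,231), the square one at the porch left (273,273), and the pawn at the porch right (294,271). The rook is at (280,256), the mat at (178,244) and the plate at (408,250). The gouge (290,138) and calliper (378,180) are far off. Next I'll measure these.

```bash
python3 - <<'E'
s=open('h.py').read()
s=s.replace('np.array(c["rotation"]).reshape(3,3)','Rot.from_quat(c["rotation"]).as_matrix()').replace("import numpy as np, cv2","import numpy as np, cv2\nfrom scipy.spatial.transform import Rotation as Rot")
open('h.py','w').write(s)
E
cat >> h.py <<'E'
def blobs(c,P,lo,hi,box,minpx=30):
    m=((P[...,2]>lo)&(P[...,2]<hi)&(P[...,0]>box[0])&(P[...,0]<box[1])&(P[...,1]>box[2])&(P[...,1]<box[3])).astype(np.uint8)
    n,L,st,ce=cv2.connectedComponentsWithStats(m,connectivity=4)
    return [(L==i) for i in range(1,n) if st[i,4]>=minpx]
def tops(c,P,lo,hi,box,z,minpx=30):
    "outline of each top face -> rays onto plane z -> circle and rectangle fits"
    out=[]
    for m in blobs(c,P,lo,hi,box,minpx):
        ct=max(cv2.findContours(m.astype(np.uint8),cv2.RETR_EXTERNAL,cv2.CHAIN_APPROX_NONE)[0],key=cv2.contourArea).reshape(-1,2)
        W=np.array([onz(c,u,v,z)[:2] for u,v in ct],np.float32)
        area=m.sum()
        v,u=np.nonzero(m); cen=onz(c,u.mean(),v.mean(),z)[:2]
        r=cv2.minAreaRect(W*1000)
        out.append((cen,np.array(r[0])/1000,np.round(r[1],1),round(r[2],1),int(area),np.median(P[m][:,2])))
    return out
def pr(t):
    for a in t: print("cen",np.round(a[0],4),"rect",np.round(a[1],4),a[2],a[3],"px",a[4],"z",round(float(a[5]),4))
E
python3 - <<'E'
from h import *
for n in("top","scene"):
    c=shot(n);P=cloud(c);print(n)
    print("bench z",[round(float(P[v,u,2]),4) for u,v in((230,330),(100,220),(330,180),(450,330))])
    B=(.25,.6,-.2,.2)
    print("pieces");pr(tops(c,P,.094,.115,B,.102,15))
    print("rook");pr(tops(c,P,.052,.062,B,.058,8))
    print("walls");pr(tops(c,P,.047,.062,B,.056,8))
    print("rack");pr(tops(c,P,.006,.2,B,.01,200))
    print("plate");pr(tops(c,P,.017,.03,(.2,.7,-.6,-.15),.022,100))
    hsv=cv2.cvtColor(c["img"],cv2.COLOR_RGB2HSV)
    q=P[244,178] if n=="top" else P[165,390]; print("mat",q, hsv[244,178] if n=="top" else hsv[165,390])
    print("mat");pr(tops(c,P,.0028,.009,(.2,.7,.12,.6),.005,300))
s=ctrl.get_state();R=Rot.from_quat(s["tcp_rot"]).as_matrix();print(R.round(3))
E
```

```text
top
bench z [-0.0015, 0.0026, 0.0032, -0.0024]
pieces
cen [0.5438 0.0194] rect [0.5434 0.019 ] [30.7 33. ] 88.4 px 188 z 0.1031
cen [0.4506 0.029 ] rect [0.4506 0.029 ] [31.7 32. ] 9.5 px 225 z 0.1029
cen [ 0.455  -0.0148] rect [ 0.4558 -0.0143] [23.7 23.4] 88.3 px 111 z 0.1032
rook
cen [ 0.5294 -0.0146] rect [ 0.5301 -0.0145] [97.5 11.9] 8.5 px 223 z 0.0569
cen [0.5204 0.0506] rect [0.5205 0.0506] [97.3 12. ] 8.3 px 223 z 0.057
cen [0.4931 0.0149] rect [0.4936 0.0156] [29.5 29.4] 88.3 px 143 z 0.0591
walls
cen [ 0.5296 -0.0146] rect [ 0.5301 -0.0144] [98.1 12.1] 8.5 px 227 z 0.0569
cen [0.5203 0.0505] rect [0.5205 0.0506] [97.9 12.2] 8.5 px 226 z 0.0569
cen [0.4931 0.0149] rect [0.4937 0.0156] [29.6 29.5] 88.3 px 144 z 0.059
rack
cen [0.4986 0.0142] rect [0.5005 0.0144] [171.5 119.5] 8.5 px 3479 z 0.0131
plate
cen [ 0.4959 -0.289 ] rect [ 0.4965 -0.2892] [89.8 87. ] 88.3 px 1150 z 0.0229
mat [0.52901544 0.25968674 0.0056813 ] [ 15 150 117]
mat
cen [0.5291 0.2611] rect [0.5293 0.2616] [231.9 129. ] 74.3 px 4111 z 0.0061
scene
bench z [-0.0012, 0.003, -0.0011, 0.0012]
pieces
cen [0.45
[... 716 characters left out ...]
 80.3] 77.2 px 266 z 0.0575
cen [ 0.4626 -0.0186] rect [ 0.4638 -0.0182] [17.1 18.1] 70.0 px 40 z 0.0533
cen [ 0.5348 -0.0162] rect [ 0.5336 -0.0165] [104.9  16.1] 8.5 px 284 z 0.0558
cen [0.5474 0.0525] rect [0.5444 0.0514] [61.3 16.5] 7.9 px 149 z 0.0559
cen [0.5563 0.0136] rect [0.5541 0.0131] [34.2 25.3] 59.8 px 81 z 0.055
rack
cen [0.4842 0.0184] rect [0.466  0.0236] [242.6 149. ] 8.0 px 3911 z 0.0442
plate
cen [ 0.499  -0.2906] rect [ 0.4985 -0.2903] [87.7 93.6] 79.1 px 1269 z 0.023
mat [0.53403337 0.26206892 0.00767734] [ 16 150 138]
mat
cen [0.5317 0.2593] rect [0.5297 0.259 ] [230.7 129.7] 72.6 px 3523 z 0.0061
[[-0.928  0.372 -0.001]
 [ 0.372  0.928 -0.001]
 [ 0.    -0.001 -1.   ]]
```

```bash
cat >> h.py <<'E'
def togo(x,y,z,ang):
    "shift (cm) and twist (deg) in tool axes; ang = world direction of the closing line, deg"
    s=ctrl.get_state();R=Rot.from_quat(s["tcp_rot"]).as_matrix()
    d=R.T@(np.array([x,y,z])-s["eef_pos"])*100
    a=np.degrees(np.arctan2(R[1,1],R[0,1])); t=(a-ang+90)%180-90
    print("to go dx %.2f dy %.2f dz %.2f twist %.1f | at"%(*d,t),s["eef_pos"].round(4),"ang %.1f tilt"%a,R[:,2].round(4),"t",round(s["time"],2),"op",round(s["opening"],3),"F",round(s["finger_force"],1),"q6",round(s["qpos"][5],2))
E
python3 -c "
from h import *
togo(.4506,.029,.2,9)
c=shot('top');u=cv2.resize(c['img'][262:285,262:286],None,fx=20,fy=20,interpolation=cv2.INTER_CUBIC);cv2.imwrite('pics/sq.png',u[:,:,::-1])"
```

```text
to go dx -40.76 dy -48.02 dz 3.11 twist 59.2 | at [0.2506 0.6263 0.2305] ang 68.2 tilt [-7.0e-04 -1.3e-03 -1.0e+00] t 0.2 op 0.999 F 0.0 q6 -0.15
```

View pics/sq.png

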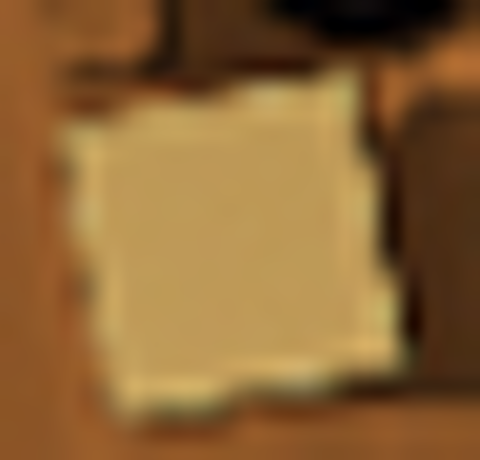

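The crop shows the square's top with corners near (70,135), (350,80), (400,365) and (120,415), so it's close to square with the rack. I'll cast those corners and start moving toward it.

```bash
python3 -m pendant '[{"dx":-4,"dy":-5,"twist":6},{"dx":-8,"dy":-10,"twist":12},{"dx":-12,"dy":-14,"twist":18},{"dx":-16,"dy":-19,"twist":24},{"dx":-20,"dy":-24,"twist":30},{"dx":-24,"dy":-29,"twist":36},{"dx":-28,"dy":-34,"twist":42},{"dx":-33,"dy":-39,"twist":48},{"dx":-37,"dy":-44,"twist":54},{"dx":-40.8,"dy":-48,"twist":59.2}]' 100 40
python3 - <<'E'
from h import *
c=shot('top')
C=np.array([[70,128],[352,78],[402,365],[118,418]])/20+262-.5
W=np.array([onz(c,u,v,.102)[:2] for u,v in C]);print(W.mean(0))
for i in range(4):
    d=W[(i+1)%4]-W[i];print(np.degrees(np.arctan2(d[1],d[0]))%90,np.linalg.norm(d))
togo(.4506,.029,.2,9)
E
```

```text
[0.44988753 0.0294358 ]
8.299861979445652 0.030864960118848726
8.435675925626157 0.031014539776564216
8.758656372509208 0.030954724944980284
8.271902366292275 0.031262322834219466
to go dx -40.76 dy -48.04 dz 3.12 twist 59.2 | at [0.2507 0.6265 0.2308] ang 68.2 tilt [-4.e-04 -7.e-04 -1.e+00] t 0.3 op 1.0 F 0.0 q6 -0.15$[0]: bad value
```

The square lies at about 8.4°, in line with the rack. The call was refused, so I'll give every row all four keys.

```bash
python3 -m pendant '[{"dx":-4,"dy":-5,"dz":0,"twist":6},{"dx":-8,"dy":-10,"dz":0,"twist":12},{"dx":-12,"dy":-14,"dz":0,"twist":18},{"dx":-16,"dy":-19,"dz":0,"twist":24},{"dx":-20,"dy":-24,"dz":0,"twist":30},{"dx":-24,"dy":-29,"dz":0,"twist":36},{"dx":-28,"dy":-34,"dz":0,"twist":42},{"dx":-33,"dy":-39,"dz":0,"twist":48},{"dx":-37,"dy":-44,"dz":0,"twist":54},{"dx":-40.8,"dy":-48,"dz":0,"twist":59.8}]' 100 40
python3 -c "
from h import *
togo(.4505,.0292,.2,8.4)"
```

```text
time: 1.55
eef_pos: [0.4485, 0.0353, 0.2318]
tcp_rot: [0.655, 0.756, 0.001, 0.001]
contact_force: [1.0, 0.8, -0.1]
opening: 0.997
finger_force: 0.0
to go dx -0.63 dy 0.10 dz 3.18 twist -0.2 | at [0.4485 0.0353 0.2318] ang 8.2 tilt [ 1.5e-03  1.0e-04 -1.0e+00] t 1.55 op 0.997 F 0.0 q6 -0.29
```

```bash
python3 -m pendant '[{"dx":0,"dy":0,"dz":4,"twist":0},{"dx":0,"dy":0,"dz":7,"twist":0},{"dx":0,"dy":0,"dz":7,"twist":0},{"dx":0,"dy":0,"dz":7,"twist":0}]'
python3 -c "
from h import *
togo(.4505,.0292,.068,8.4)"
```

```text
time: 2.05
eef_pos: [0.449, 0.0373, 0.1626]
tcp_rot: [0.653, 0.757, 0.001, 0.001]
contact_force: [0.7, 0.1, 0.7]
opening: 0.998
finger_force: 0.0
to go dx -0.82 dy 0.02 dz 9.47 twist 0.0 | at [0.449  0.0373 0.1626] ang 8.4 tilt [ 1.9e-03 -3.0e-04 -1.0e+00] t 2.05 op 0.998 F 0.0 q6 -0.29
```

```bash
python3 -m pendant '[{"dx":-0.8,"dy":0,"dz":0,"twist":0},{"dx":-0.8,"dy":0,"dz":4,"twist":0},{"dx":-0.8,"dy":0,"dz":6,"twist":0},{"dx":-0.8,"dy":0,"dz":6,"twist":0},{"dx":-0.8,"dy":0,"dz":6,"twist":0}]'
python3 -c "
from h import *
togo(.4505,.0292,.068,8.4)
c=shot('scene');save(c,'g1.png',(170,60,370,230),3)"
```

```text
time: 2.68
eef_pos: [0.4507, 0.0291, 0.103]
tcp_rot: [0.653, 0.757, 0.001, 0.001]
contact_force: [-0.0, -0.6, -0.0]
opening: 0.998
finger_force: 0.0
to go dx 0.02 dy -0.02 dz 3.50 twist -0.0 | at [0.4507 0.0291 0.103 ] ang 8.4 tilt [ 2.9e-03 -5.0e-04 -1.0e+00] t 2.67 op 0.998 F 0.0 q6 -0.31
```

View pics/g1.png

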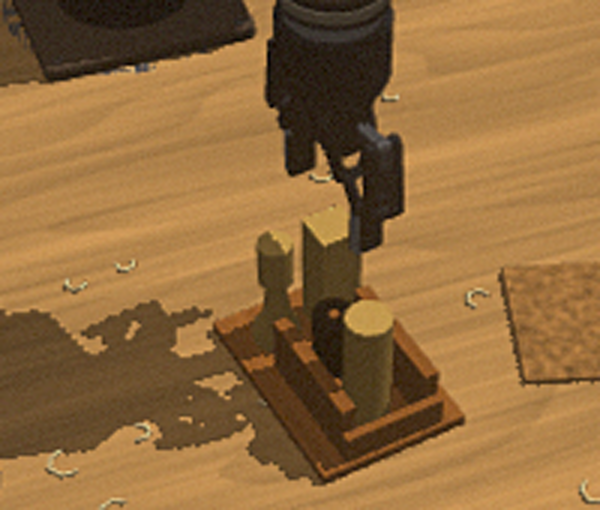

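The gripper straddles the square's top, with finger tips near (305,165) and (372,240) and the square's top at (325,225). I'll descend and grip.

```bash
python3 -m pendant '[{"dx":0,"dy":0,"dz":2,"twist":0},{"dx":0,"dy":0,"dz":3.4,"twist":0},{"dx":0,"dy":0,"dz":3.4,"twist":0}]' && python3 -m pendant '[{"dx":0,"dy":0,"dz":0,"twist":0},{"dx":0,"dy":0,"dz":0,"twist":0},{"dx":0,"dy":0,"dz":0,"twist":0},{"dx":0,"dy":0,"dz":0,"twist":0},{"dx":0,"dy":0,"dz":0,"twist":0},{"dx":0,"dy":0,"dz":0,"twist":0}]' 0 40
python3 -c "
from h import *
togo(.4505,.0292,.068,8.4)"
```

```text
time: 3.1
eef_pos: [0.4488, 0.0294, 0.0667]
tcp_rot: [0.654, 0.757, -0.0, -0.001]
contact_force: [0.7, -0.8, -0.1]
opening: 1.001
finger_force: 0.0
time: 3.85
eef_pos: [0.4498, 0.0293, 0.0679]
tcp_rot: [0.654, 0.757, 0.0, 0.0]
contact_force: [-0.1, -0.2, 4.0]
opening: 0.37
finger_force: 44.1
to go dx -0.02 dy 0.07 dz -0.01 twist -0.0 | at [0.4498 0.0293 0.0679] ang 8.4 tilt [ 8.e-04 -1.e-04 -1.e+00] t 3.85 op 0.37 F 44.1 q6 -0.31
```

```bash
python3 -m pendant '[{"dx":0,"dy":0,"dz":-4,"twist":0},{"dx":0,"dy":0,"dz":-9,"twist":0},{"dx":2,"dy":1,"dz":-12,"twist":0},{"dx":6.5,"dy":3.2,"dz":-12,"twist":0},{"dx":11.5,"dy":5.8,"dz":-12,"twist":0},{"dx":16.5,"dy":8.3,"dz":-12,"twist":0},{"dx":21.5,"dy":10.8,"dz":-12,"twist":0},{"dx":26,"dy":13,"dz":-12,"twist":0},{"dx":28.2,"dy":14.2,"dz":-12,"twist":0},{"dx":28.2,"dy":14.2,"dz":-12,"twist":0}]' && python3 -m pendant '[{"dx":0,"dy":0,"dz":4,"twist":0},{"dx":0,"dy":0,"dz":8,"twist":0},{"dx":0,"dy":0,"dz":10,"twist":0},{"dx":0,"dy":0,"dz":10,"twist":0},{"dx":0,"dy":0,"dz":10,"twist":0}]'
python3 -c "
from h import *
togo(.549,.3288,.0632,8.4)"
```

```text
time: 5.1
eef_pos: [0.5483, 0.3302, 0.1857]
tcp_rot: [0.653, 0.758, -0.001, -0.0]
contact_force: [-0.2, -0.9, -1.2]
opening: 0.369
finger_force: 43.3
time: 5.72
eef_pos: [0.55, 0.3292, 0.0892]
tcp_rot: [0.654, 0.757, 0.001, 0.001]
contact_force: [-0.2, 0.0, -0.6]
opening: 0.369
finger_force: 43.3
to go dx -0.02 dy -0.11 dz 2.60 twist -0.0 | at [0.55   0.3292 0.0892] ang 8.4 tilt [ 0.0028  0.001  -1.    ] t 5.72 op 0.369 F 43.3 q6 0.24
```

```bash
python3 -m pendant '[{"dx":0,"dy":0,"dz":1.6,"twist":0},{"dx":0,"dy":0,"dz":2.5,"twist":0},{"dx":0,"dy":0,"dz":2.6,"twist":0},{"dx":0,"dy":0,"dz":2.6,"twist":0}]' && python3 -m pendant '[{"dx":0,"dy":0,"dz":0,"twist":0},{"dx":0,"dy":0,"dz":0,"twist":0},{"dx":0,"dy":0,"dz":0,"twist":0},{"dx":0,"dy":0,"dz":0,"twist":0},{"dx":0,"dy":0,"dz":-4,"twist":0},{"dx":0,"dy":0,"dz":-9,"twist":0},{"dx":0,"dy":0,"dz":-12,"twist":0}]' 100 && python3 -m pendant '[{"dx":-5,"dy":-2.2,"dz":0,"twist":0},{"dx":-10.5,"dy":-4.6,"dz":0,"twist":0},{"dx":-16,"dy":-7,"dz":0,"twist":0},{"dx":-21.5,"dy":-9.4,"dz":0,"twist":0},{"dx":-27,"dy":-11.8,"dz":0,"twist":0},{"dx":-32.6,"dy":-14.3,"dz":0,"twist":0},{"dx":-32.6,"dy":-14.3,"dz":2,"twist":0},{"dx":-32.6,"dy":-14.3,"dz":5,"twist":0},{"dx":-32.6,"dy":-14.3,"dz":5,"twist":0}]'
python3 -c "
from h import *
togo(.4555,-.0145,.068,8.4)
c=shot('top');P=cloud(c);pr(tops(c,P,.08,.115,(.4,.65,.15,.45),.097,15))"
```

```text
time: 6.22
eef_pos: [0.5493, 0.3292, 0.0626]
tcp_rot: [0.653, 0.757, 0.0, 0.0]
contact_force: [-1.6, 0.5, 5.4]
opening: 0.371
finger_force: 44.2
time: 7.1
eef_pos: [0.5497, 0.3295, 0.1845]
tcp_rot: [0.654, 0.757, 0.002, 0.001]
contact_force: [0.4, -0.2, -0.2]
opening: 1.0
finger_force: 0.0
time: 8.22
eef_pos: [0.4528, -0.0141, 0.1291]
tcp_rot: [0.654, 0.757, -0.001, -0.002]
contact_force: [0.4, -0.6, 0.2]
opening: 0.999
finger_force: 0.0
to go dx -0.09 dy 0.29 dz 6.11 twist -0.1 | at [ 0.4528 -0.0141  0.1291] ang 8.3 tilt [-0.0054  0.0014 -1.    ] t 8.22 op 0.999 F 0.0 q6 -0.4
cen [0.5485 0.3259] rect [0.5487 0.3257] [34.1 38.1] 7.9 px 258 z 0.0978
```

The square blank is standing on the mat. Now the pawn.

```bash
python3 -m pendant '[{"dx":-0.1,"dy":0.1,"dz":0,"twist":0},{"dx":-0.1,"dy":0.1,"dz":3,"twist":0},{"dx":-0.1,"dy":0.1,"dz":3,"twist":0}]'
python3 -c "
from h import *
togo(.4555,-.0145,.068,8.4)"
```

```text
time: 8.65
eef_pos: [0.4551, -0.0147, 0.1006]
tcp_rot: [0.653, 0.757, -0.001, -0.001]
contact_force: [0.5, 0.6, -0.2]
opening: 1.001
finger_force: 0.0
to go dx 0.01 dy 0.06 dz 3.26 twist 0.0 | at [ 0.4551 -0.0147  0.1006] ang 8.4 tilt [-2.9e-03  7.0e-04 -1.0e+00] t 8.65 op 1.001 F 0.0 q6 -0.4
```

```bash
python3 -m pendant '[{"dx":0,"dy":0,"dz":2,"twist":0},{"dx":0,"dy":0,"dz":3.2,"twist":0},{"dx":0,"dy":0,"dz":3.2,"twist":0}]' && python3 -m pendant '[{"dx":0,"dy":0,"dz":0,"twist":0},{"dx":0,"dy":0,"dz":0,"twist":0},{"dx":0,"dy":0,"dz":0,"twist":0},{"dx":0,"dy":0,"dz":0,"twist":0},{"dx":0,"dy":0,"dz":0,"twist":0},{"dx":0,"dy":0,"dz":0,"twist":0},{"dx":0,"dy":0,"dz":0,"twist":0}]' 0 40
python3 -c "
from h import *
togo(.4555,-.0145,.068,8.4)"
```

```text
time: 9.02
eef_pos: [0.4557, -0.015, 0.0692]
tcp_rot: [0.653, 0.757, -0.0, -0.0]
contact_force: [0.5, 0.3, -0.3]
opening: 1.002
finger_force: 0.0
time: 9.9
eef_pos: [0.4563, -0.0153, 0.0698]
tcp_rot: [0.654, 0.757, 0.0, 0.0]
contact_force: [-0.6, 0.1, 3.5]
opening: 0.291
finger_force: 39.5
to go dx 0.09 dy -0.07 dz 0.18 twist -0.0 | at [ 0.4563 -0.0153  0.0698] ang 8.4 tilt [ 6.e-04 -2.e-04 -1.e+00] t 9.9 op 0.291 F 39.5 q6 -0.4
```

```bash
python3 -m pendant '[{"dx":0,"dy":0,"dz":-4,"twist":0},{"dx":0,"dy":0,"dz":-9,"twist":0},{"dx":2,"dy":1,"dz":-12,"twist":0},{"dx":6.5,"dy":2.8,"dz":-12,"twist":0},{"dx":11.5,"dy":5,"dz":-12,"twist":0},{"dx":16.5,"dy":7.1,"dz":-12,"twist":0},{"dx":21.5,"dy":9.2,"dz":-12,"twist":0},{"dx":25,"dy":10.7,"dz":-12,"twist":0},{"dx":26.3,"dy":11.3,"dz":-12,"twist":0},{"dx":26.3,"dy":11.3,"dz":-12,"twist":0}]' && python3 -m pendant '[{"dx":0,"dy":0,"dz":4,"twist":0},{"dx":0,"dy":0,"dz":8,"twist":0},{"dx":0,"dy":0,"dz":10.5,"twist":0},{"dx":0,"dy":0,"dz":11.8,"twist":0},{"dx":0,"dy":0,"dz":12.5,"twist":0},{"dx":0,"dy":0,"dz":12.5,"twist":0},{"dx":0,"dy":0,"dz":12.5,"twist":0}]'
python3 -c "
from h import *
togo(.5293,.2616,.065,8.4)"
```

```text
time: 11.15
eef_pos: [0.529, 0.2615, 0.1884]
tcp_rot: [0.653, 0.757, -0.001, -0.0]
contact_force: [0.1, 0.1, -0.9]
opening: 0.296
finger_force: 39.5
time: 12.02
eef_pos: [0.5302, 0.2615, 0.0654]
tcp_rot: [0.654, 0.757, 0.001, 0.001]
contact_force: [0.7, 0.7, 0.0]
opening: 0.289
finger_force: 39.6
to go dx 0.02 dy -0.09 dz 0.04 twist -0.0 | at [0.5302 0.2615 0.0654] ang 8.4 tilt [ 2.1e-03  5.0e-04 -1.0e+00] t 12.03 op 0.289 F 39.6 q6 0.14
```

```bash
python3 -m pendant '[{"dx":0,"dy":0,"dz":0.1,"twist":0},{"dx":0,"dy":0,"dz":0.1,"twist":0}]' && python3 -m pendant '[{"dx":0,"dy":0,"dz":0,"twist":0},{"dx":0,"dy":0,"dz":0,"twist":0},{"dx":0,"dy":0,"dz":0,"twist":0},{"dx":0,"dy":0,"dz":0,"twist":0},{"dx":0,"dy":0,"dz":-4,"twist":0},{"dx":0,"dy":0,"dz":-9,"twist":0},{"dx":0,"dy":0,"dz":-12,"twist":0}]' 100 && python3 -m pendant '[{"dx":-5,"dy":-0.5,"dz":0,"twist":0},{"dx":-10.5,"dy":-1,"dz":0,"twist":0},{"dx":-16,"dy":-1.5,"dz":0,"twist":0},{"dx":-21.5,"dy":-2,"dz":0,"twist":0},{"dx":-24.2,"dy":-2.2,"dz":0,"twist":0},{"dx":-24.2,"dy":-2.2,"dz":4,"twist":0},{"dx":-24.2,"dy":-2.2,"dz":8,"twist":0},{"dx":-24.2,"dy":-2.2,"dz":8,"twist":0},{"dx":-24.2,"dy":-2.2,"dz":8,"twist":0}]'
python3 -c "
from h import *
togo(.5436,.0192,.068,8.4)
c=shot('top');P=cloud(c);pr(tops(c,P,.08,.115,(.4,.65,.15,.45),.097,15))"
```

```text
time: 12.28
eef_pos: [0.5301, 0.2617, 0.0648]
tcp_rot: [0.653, 0.757, 0.001, 0.001]
contact_force: [-1.1, -0.3, 6.5]
opening: 0.292
finger_force: 40.2
time: 13.15
eef_pos: [0.5304, 0.2618, 0.1863]
tcp_rot: [0.654, 0.757, 0.002, 0.001]
contact_force: [0.1, -0.8, 0.7]
opening: 0.999
finger_force: 0.0
time: 14.28
eef_pos: [0.5438, 0.0188, 0.1047]
tcp_rot: [0.653, 0.757, 0.001, 0.001]
contact_force: [0.6, -0.3, -0.3]
opening: 1.002
finger_force: 0.0
to go dx 0.04 dy -0.03 dz 3.67 twist -0.0 | at [0.5438 0.0188 0.1047] ang 8.4 tilt [ 1.9e-03 -3.0e-04 -1.0e+00] t 14.28 op 1.002 F 0.0 q6 -0.3
cen [0.5485 0.3262] rect [0.5487 0.3259] [34.2 37.7] 9.8 px 259 z 0.098
cen [0.5285 0.26  ] rect [0.529  0.2598] [28.9 24.2] 88.3 px 134 z 0.0977
```

```bash
python3 -m pendant '[{"dx":0,"dy":0,"dz":2,"twist":0},{"dx":0,"dy":0,"dz":3.6,"twist":0},{"dx":0,"dy":0,"dz":3.6,"twist":0}]' && python3 -m pendant '[{"dx":0,"dy":0,"dz":0,"twist":0},{"dx":0,"dy":0,"dz":0,"twist":0},{"dx":0,"dy":0,"dz":0,"twist":0},{"dx":0,"dy":0,"dz":0,"twist":0},{"dx":0,"dy":0,"dz":0,"twist":0},{"dx":0,"dy":0,"dz":0,"twist":0}]' 0 40
python3 -c "
from h import *
togo(.5436,.0192,.068,8.4)"
python3 -m pendant '[{"dx":0,"dy":0,"dz":-4,"twist":0},{"dx":0,"dy":0,"dz":-8,"twist":0},{"dx":0,"dy":0,"dz":-12,"twist":0},{"dx":4,"dy":-0.2,"dz":-12,"twist":0},{"dx":9,"dy":-0.4,"dz":-12,"twist":0},{"dx":14,"dy":-0.6,"dz":-12,"twist":0},{"dx":17.8,"dy":-0.8,"dz":-12,"twist":0},{"dx":17.8,"dy":-0.8,"dz":-12,"twist":0}]'
python3 -c "
from h import *
togo(.5097,.1944,.064,8.4)"
```

```text
time: 14.7
eef_pos: [0.5423, 0.0191, 0.0668]
tcp_rot: [0.653, 0.757, -0.0, -0.001]
contact_force: [-0.5, 0.5, 0.6]
opening: 0.999
finger_force: 0.0
time: 15.45
eef_pos: [0.5435, 0.0188, 0.068]
tcp_rot: [0.654, 0.757, 0.0, 0.001]
contact_force: [-0.5, 0.2, 4.5]
opening: 0.385
finger_force: 39.7
to go dx 0.04 dy 0.02 dz 0.00 twist -0.0 | at [0.5435 0.0188 0.068 ] ang 8.4 tilt [ 1.2e-03 -2.0e-04 -1.0e+00] t 15.45 op 0.385 F 39.7 q6 -0.3
time: 16.45
eef_pos: [0.5076, 0.1957, 0.1862]
tcp_rot: [0.652, 0.758, -0.001, -0.001]
contact_force: [0.7, -0.2, -1.4]
opening: 0.388
finger_force: 40.0
to go dx -0.17 dy 0.21 dz 12.22 twist 0.2 | at [0.5076 0.1957 0.1862] ang 8.6 tilt [-2.1e-03 -2.0e-04 -1.0e+00] t 16.45 op 0.388 F 40.0 q6 0.03
```

```bash
python3 -m pendant '[{"dx":0,"dy":0,"dz":4,"twist":0},{"dx":0,"dy":0,"dz":8,"twist":0},{"dx":0,"dy":0,"dz":10.5,"twist":0},{"dx":0,"dy":0,"dz":11.8,"twist":0},{"dx":0,"dy":0,"dz":12.5,"twist":0},{"dx":0,"dy":0,"dz":12.5,"twist":0},{"dx":0,"dy":0,"dz":12.5,"twist":0}]'
python3 -c "
from h import *
togo(.5097,.1944,.063,8.4)"
```

```text
time: 17.32
eef_pos: [0.5098, 0.1938, 0.0632]
tcp_rot: [0.654, 0.757, 0.001, 0.001]
contact_force: [1.1, 0.1, -1.0]
opening: 0.389
finger_force: 39.9
to go dx 0.06 dy 0.00 dz 0.02 twist -0.0 | at [0.5098 0.1938 0.0632] ang 8.4 tilt [ 1.8e-03  3.0e-04 -1.0e+00] t 17.32 op 0.389 F 39.9 q6 0.03
```

```bash
python3 -m pendant '[{"dx":0,"dy":0,"dz":0.1,"twist":0},{"dx":0,"dy":0,"dz":0.1,"twist":0}]' && python3 -m pendant '[{"dx":0,"dy":0,"dz":0,"twist":0},{"dx":0,"dy":0,"dz":0,"twist":0},{"dx":0,"dy":0,"dz":0,"twist":0},{"dx":0,"dy":0,"dz":0,"twist":0},{"dx":0,"dy":0,"dz":-4,"twist":0},{"dx":0,"dy":0,"dz":-9,"twist":0},{"dx":0,"dy":0,"dz":-12,"twist":0},{"dx":0,"dy":0,"dz":-12,"twist":0}]' 100
python3 -c "
from h import *
togo(.4934,.0153,.03,8.4)
c=shot('top');save(c,'clear.png',(110,190,350,310),3);P=cloud(c);pr(tops(c,P,.08,.115,(.4,.65,.1,.45),.097,15));pr(tops(c,P,.052,.064,(.47,.52,-.02,.05),.058,50))"
```

```text
time: 17.58
eef_pos: [0.5098, 0.1939, 0.0627]
tcp_rot: [0.653, 0.757, 0.0, 0.001]
contact_force: [-1.0, -0.9, 5.8]
opening: 0.388
finger_force: 40.6
time: 18.58
eef_pos: [0.511, 0.1942, 0.1846]
tcp_rot: [0.654, 0.757, 0.003, 0.002]
contact_force: [-0.3, -0.2, -0.7]
opening: 1.001
finger_force: 0.0
to go dx -17.44 dy -4.46 dz 15.43 twist -0.0 | at [0.511  0.1942 0.1846] ang 8.4 tilt [ 0.0068  0.0012 -1.    ] t 18.57 op 1.001 F 0.0 q6 0.03
cen [0.5091 0.1888] rect [0.5095 0.1873] [33.1 24.1] 0.4 px 155 z 0.0976
cen [ 0.5023 -0.0163] rect [ 0.5008 -0.0166] [37.2  7.9] 7.6 px 56 z 0.0568
cen [0.4923 0.0451] rect [0.4956 0.0439] [ 9.1 45.3] 88.8 px 80 z 0.0571
cen [0.4931 0.0151] rect [0.4936 0.0156] [29.5 29.4] 88.3 px 152 z 0.0592
```

View pics/clear.png

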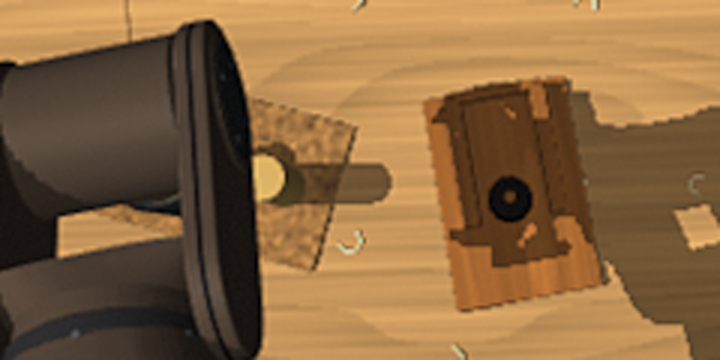

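The rack now holds only the rook, at crop pixel (511,198). The round blank is standing on the mat at crop pixel (270,178). I'll move to the rook.

```bash
python3 -m pendant '[{"dx":-4.5,"dy":-1,"dz":0,"twist":0},{"dx":-9.5,"dy":-2.3,"dz":0,"twist":0},{"dx":-14.5,"dy":-3.6,"dz":0,"twist":0},{"dx":-17.4,"dy":-4.4,"dz":0,"twist":0},{"dx":-17.4,"dy":-4.4,"dz":4,"twist":0},{"dx":-17.4,"dy":-4.4,"dz":8,"twist":0},{"dx":-17.4,"dy":-4.4,"dz":9,"twist":0},{"dx":-17.4,"dy":-4.4,"dz":9,"twist":0}]'
python3 -c "
from h import *
togo(.4935,.0154,.03,8.4)"
```

```text
time: 19.62
eef_pos: [0.49, 0.0155, 0.0901]
tcp_rot: [0.653, 0.757, -0.001, -0.001]
contact_force: [0.9, 0.0, 0.7]
opening: 1.0
finger_force: 0.0
to go dx -0.07 dy 0.37 dz 6.01 twist -0.0 | at [0.49   0.0155 0.0901] ang 8.4 tilt [-3.1e-03  6.0e-04 -1.0e+00] t 19.62 op 1.0 F 0.0 q6 -0.32
```

```bash
python3 -m pendant '[{"dx":0,"dy":0.3,"dz":1,"twist":0},{"dx":0,"dy":0.3,"dz":3,"twist":0},{"dx":0,"dy":0.3,"dz":5,"twist":0},{"dx":0,"dy":0.3,"dz":6,"twist":0},{"dx":0,"dy":0.3,"dz":6,"twist":0},{"dx":0,"dy":0.3,"dz":6,"twist":0}]'
python3 -c "
from h import *
togo(.4935,.0154,.03,8.4)"
```

```text
time: 20.38
eef_pos: [0.4948, 0.0156, 0.0323]
tcp_rot: [0.653, 0.757, 0.0, 0.001]
contact_force: [-0.2, -0.4, 0.1]
opening: 0.999
finger_force: 0.0
to go dx 0.00 dy -0.13 dz 0.23 twist -0.0 | at [0.4948 0.0156 0.0323] ang 8.4 tilt [ 1.9e-03 -3.0e-04 -1.0e+00] t 20.38 op 0.999 F 0.0 q6 -0.32
```

```bash
python3 -m pendant '[{"dx":0,"dy":-0.1,"dz":0.2,"twist":0},{"dx":0,"dy":-0.1,"dz":0.2,"twist":0}]' && python3 -m pendant '[{"dx":0,"dy":0,"dz":0,"twist":0},{"dx":0,"dy":0,"dz":0,"twist":0},{"dx":0,"dy":0,"dz":0,"twist":0},{"dx":0,"dy":0,"dz":0,"twist":0},{"dx":0,"dy":0,"dz":0,"twist":0},{"dx":0,"dy":0,"dz":0,"twist":0},{"dx":0,"dy":0,"dz":0,"twist":0}]' 0 40
python3 -c "
from h import *
togo(.4965,-.289,.2,8.4)"
```

```text
time: 20.62
eef_pos: [0.4929, 0.0155, 0.0296]
tcp_rot: [0.654, 0.757, 0.0, 0.0]
contact_force: [0.2, 0.5, -0.1]
opening: 1.001
finger_force: 0.0
time: 21.5
eef_pos: [0.493, 0.0155, 0.0295]
tcp_rot: [0.654, 0.757, 0.0, 0.0]
contact_force: [1.1, 0.8, 2.5]
opening: 0.359
finger_force: 39.7
to go dx -30.18 dy -4.09 dz -17.05 twist -0.0 | at [0.493  0.0155 0.0295] ang 8.4 tilt [ 3.e-04 -1.e-04 -1.e+00] t 21.5 op 0.359 F 39.7 q6 -0.32
```

```bash
python3 -m pendant '[{"dx":0,"dy":0,"dz":-3,"twist":0},{"dx":0,"dy":0,"dz":-7,"twist":0},{"dx":0,"dy":0,"dz":-11,"twist":0},{"dx":-4,"dy":-0.5,"dz":-12,"twist":0},{"dx":-9,"dy":-1.2,"dz":-12,"twist":0},{"dx":-14.5,"dy":-2,"dz":-12,"twist":0},{"dx":-20,"dy":-2.7,"dz":-12,"twist":0},{"dx":-25.5,"dy":-3.5,"dz":-12,"twist":0},{"dx":-30.2,"dy":-4.1,"dz":-12,"twist":0},{"dx":-30.2,"dy":-4.1,"dz":-12,"twist":0}]'
python3 - <<'E'
from h import *
togo(.4963,-.2891,.0418,8.4)
c=shot("scene");save(c,'pl.png',(90,120,330,300),3)
E
```

```text
time: 22.75
eef_pos: [0.4959, -0.2922, 0.1489]
tcp_rot: [0.655, 0.756, -0.0, 0.0]
contact_force: [0.4, 1.3, 0.0]
opening: 0.356
finger_force: 39.7
to go dx 0.30 dy 0.09 dz 10.71 twist -0.3 | at [ 0.4959 -0.2922  0.1489] ang 8.1 tilt [-1.e-04 -3.e-04 -1.e+00] t 22.75 op 0.356 F 39.7 q6 -0.85
```

View pics/pl.png

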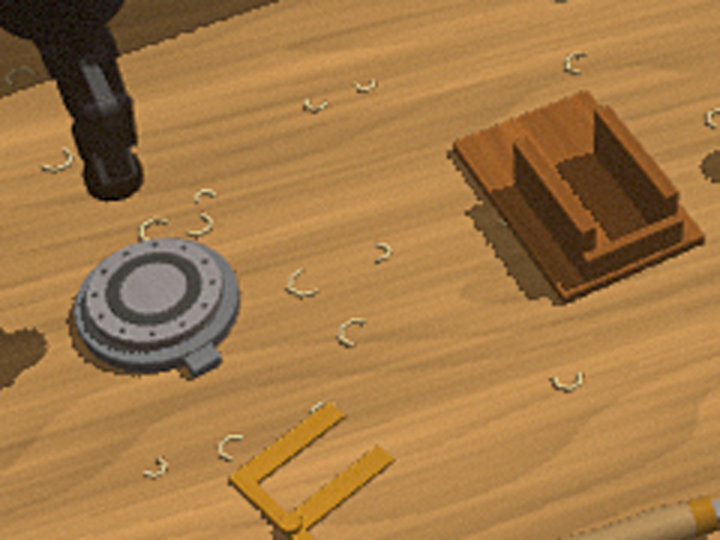

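The rook is held upright at crop pixel (115,170), above and behind the clear plate at (153,290). I'll refine the plate centre from its dark ring in the first top picture.

```bash
python3 -m pendant '[{"dx":0.2,"dy":0.1,"dz":4,"twist":0},{"dx":0.2,"dy":0.1,"dz":8,"twist":0},{"dx":0.2,"dy":0.1,"dz":8,"twist":0},{"dx":0.2,"dy":0.1,"dz":8,"twist":0}]'
python3 - <<'E'
from h import *
c=shot("scene")
g=cv2.cvtColor(cv2.imread("pics/scene0.png"),cv2.COLOR_BGR2GRAY)
T=ctrl.read_camera("top"); gt=cv2.cvtColor(cv2.imread("pics/top0.png"),cv2.COLOR_BGR2GRAY)
for cc,im,(u0,v0,u1,v1) in((c,g,(115,195,172,240)),(T,gt,(385,226,432,276))):
    s=cv2.resize(im[v0:v1,u0:u1],None,fx=8,fy=8,interpolation=cv2.INTER_CUBIC)
    for th in(90,105,120):
        b=(s<th).astype(np.uint8)
        for k in cv2.findContours(b,cv2.RETR_LIST,cv2.CHAIN_APPROX_NONE)[0]:
            if len(k)<120: continue
            (x,y),ax,a=cv2.fitEllipse(k)
            if max(ax)<420: print(th,np.round(ax,0),onz(cc,u0+(x+.5)/8-.5,v0+(y+.5)/8-.5,.022)[:2].round(4))
togo(.4963,-.2891,.0418,8.4)
E
```

```text
time: 23.3
eef_pos: [0.4978, -0.2867, 0.0705]
tcp_rot: [0.653, 0.757, 0.0, 0.001]
contact_force: [-0.1, -0.2, -0.5]
opening: 0.362
finger_force: 39.8
90 [ 76. 125.] [ 0.5286 -0.3382]
90 [294. 372.] [ 0.4953 -0.2718]
90 [287. 395.] [ 0.499  -0.2911]
90 [136. 184.] [ 0.4952 -0.2908]
90 [187. 257.] [ 0.4957 -0.2909]
105 [290. 295.] [ 0.5821 -0.233 ]
105 [132. 180.] [ 0.4952 -0.2907]
105 [191. 261.] [ 0.4957 -0.2908]
120 [23. 51.] [ 0.5524 -0.2898]
120 [128. 176.] [ 0.4952 -0.2906]
120 [195. 265.] [ 0.4957 -0.2908]
120 [34. 70.] [ 0.4558 -0.2506]
90 [12. 71.] [ 0.462  -0.2436]
90 [ 14. 107.] [ 0.4669 -0.3242]
90 [ 24. 102.] [ 0.4956 -0.3335]
90 [150. 157.] [ 0.4956 -0.2892]
90 [208. 218.] [ 0.4954 -0.2892]
90 [16. 88.] [ 0.515  -0.3363]
90 [114. 221.] [ 0.5016 -0.249 ]
105 [146. 153.] [ 0.4956 -0.2893]
105 [ 8. 71.] [ 0.5136 -0.3341]
105 [212. 223.] [ 0.4954 -0.2892]
105 [317. 336.] [ 0.4951 -0.2909]
105 [280. 324.] [ 0.4912 -0.2978]
105 [244. 352.] [ 0.4964 -0.2686]
120 [141. 148.] [ 0.4956 -0.2893]
120 [217. 228.] [ 0.4954 -0.2892]
120 [284. 303.] [ 0.4955 -0.2876]
120 [370. 410.] [ 0.4956 -0.2858]
to go dx -0.10 dy -0.24 dz 2.99 twist 0.0 | at [ 0.4984 -0.2876  0.0717] ang 8.4 tilt [ 0.0031 -0.0026 -1.    ] t 23.4 op 0.359 F 39.8 q6 -0.85
```

```bash
python3 -m pendant '[{"dx":-0.2,"dy":-0.25,"dz":1,"twist":0},{"dx":-0.2,"dy":-0.25,"dz":2,"twist":0},{"dx":-0.2,"dy":-0.25,"dz":2.5,"twist":0},{"dx":-0.2,"dy":-0.25,"dz":2.5,"twist":0},{"dx":-0.2,"dy":-0.25,"dz":2.5,"twist":0}]'
python3 -c "
from h import *
togo(.4955,-.29,.0417,8.4)"
```

```text
time: 24.02
eef_pos: [0.4949, -0.2896, 0.0444]
tcp_rot: [0.654, 0.757, -0.0, 0.0]
contact_force: [-0.4, 0.2, -0.9]
opening: 0.357
finger_force: 39.8
to go dx -0.05 dy 0.05 dz 0.27 twist -0.0 | at [ 0.4949 -0.2896  0.0444] ang 8.4 tilt [ 1.e-04 -1.e-04 -1.e+00] t 24.02 op 0.357 F 39.8 q6 -0.85
```

```bash
python3 -m pendant '[{"dx":0,"dy":0,"dz":0.15,"twist":0},{"dx":0,"dy":0,"dz":0.3,"twist":0},{"dx":0,"dy":0,"dz":0.3,"twist":0}]' && python3 -m pendant '[{"dx":0,"dy":0,"dz":0,"twist":0},{"dx":0,"dy":0,"dz":0,"twist":0},{"dx":0,"dy":0,"dz":0,"twist":0},{"dx":0,"dy":0,"dz":0,"twist":0},{"dx":0,"dy":0,"dz":-3,"twist":0},{"dx":0,"dy":0,"dz":-8,"twist":0},{"dx":0,"dy":0,"dz":-13,"twist":0}]' 100 && python3 -m pendant '[{"dx":5,"dy":0.7,"dz":0,"twist":0},{"dx":10,"dy":1.5,"dz":0,"twist":0},{"dx":15,"dy":2.2,"dz":0,"twist":0},{"dx":20,"dy":3,"dz":0,"twist":0},{"dx":25,"dy":3.7,"dz":0,"twist":0}]'
python3 - <<'E'
from h import *
togo(.5098,.1939,.0632,8.4)
c=shot("top");P=cloud(c);save(c,'rk.png',(360,210,460,290),6)
pr(tops(c,P,.06,.08,(.4,.6,-.4,-.2),.07,20))
pr(tops(c,P,.08,.115,(.4,.65,.1,.45),.097,15))
E
```

```text
time: 24.4
eef_pos: [0.495, -0.2896, 0.0415]
tcp_rot: [0.654, 0.757, 0.0, 0.0]
contact_force: [-0.6, 0.4, -0.1]
opening: 0.357
finger_force: 39.8
time: 25.28
eef_pos: [0.4945, -0.2892, 0.1723]
tcp_rot: [0.654, 0.757, -0.0, -0.0]
contact_force: [0.5, -0.2, -0.4]
opening: 0.996
finger_force: 0.0
time: 25.9
eef_pos: [0.4948, -0.0352, 0.1715]
tcp_rot: [0.654, 0.757, 0.0, 0.0]
contact_force: [-0.2, 0.5, 0.4]
opening: 0.998
finger_force: 0.0
to go dx 22.45 dy 4.81 dz 10.83 twist -0.0 | at [ 0.4948 -0.0352  0.1715] ang 8.4 tilt [ 6.e-04 -1.e-04 -1.e+00] t 25.9 op 0.998 F 0.0 q6 -0.42
cen [ 0.4947 -0.2889] rect [ 0.4952 -0.2889] [31.9 29.1] 88.3 px 169 z 0.0705
cen [0.5483 0.3263] rect [0.5484 0.3264] [34.5 36.7] 7.9 px 258 z 0.0976
cen [0.5286 0.2602] rect [0.529  0.2598] [29.  24.2] 88.3 px 131 z 0.0984
cen [0.509  0.1932] rect [0.5095 0.1928] [35.3 32.7] 88.3 px 209 z 0.0982
```

View pics/rk.png

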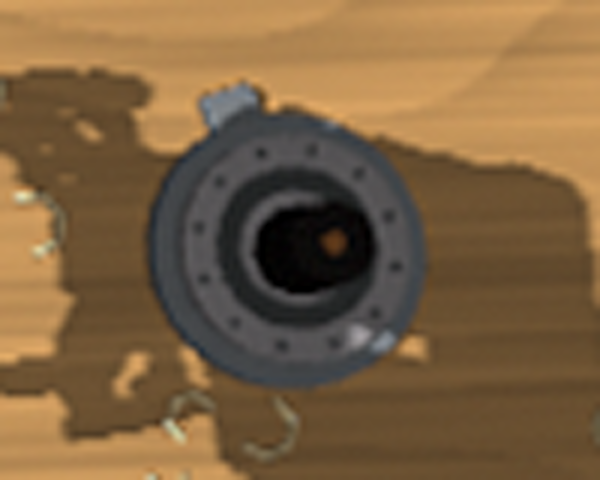

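The rook stands centred on the plate: ring centre about (295,248) and base about (300,250) in the crop. Now I'll put the round blank back.

```bash
python3 -m pendant '[{"dx":5,"dy":1,"dz":0,"twist":0},{"dx":10,"dy":2.1,"dz":0,"twist":0},{"dx":15,"dy":3.2,"dz":0,"twist":0},{"dx":20,"dy":4.3,"dz":0,"twist":0},{"dx":22.4,"dy":4.8,"dz":0,"twist":0},{"dx":22.4,"dy":4.8,"dz":3,"twist":0},{"dx":22.4,"dy":4.8,"dz":5.5,"twist":0},{"dx":22.4,"dy":4.8,"dz":5.5,"twist":0},{"dx":22.4,"dy":4.8,"dz":5.5,"twist":0}]'
python3 -c "
from h import *
togo(.5098,.1939,.063,8.4)"
```

```text
time: 27.08
eef_pos: [0.5105, 0.1918, 0.1173]
tcp_rot: [0.654, 0.757, 0.001, 0.0]
contact_force: [0.4, 0.4, 0.4]
opening: 0.998
finger_force: 0.0
to go dx 0.22 dy -0.05 dz 5.43 twist -0.0 | at [0.5105 0.1918 0.1173] ang 8.4 tilt [ 1.3e-03  2.0e-04 -1.0e+00] t 27.07 op 0.998 F 0.0 q6 0.03
```

```bash
python3 -m pendant '[{"dx":0.2,"dy":-0.05,"dz":2,"twist":0},{"dx":0.2,"dy":-0.05,"dz":4,"twist":0},{"dx":0.2,"dy":-0.05,"dz":5.4,"twist":0},{"dx":0.2,"dy":-0.05,"dz":5.4,"twist":0}]' && python3 -m pendant '[{"dx":0,"dy":0,"dz":0,"twist":0},{"dx":0,"dy":0,"dz":0,"twist":0},{"dx":0,"dy":0,"dz":0,"twist":0},{"dx":0,"dy":0,"dz":0,"twist":0},{"dx":0,"dy":0,"dz":0,"twist":0},{"dx":0,"dy":0,"dz":0,"twist":0}]' 0 40
python3 -c "
from h import *
togo(.5435,.0188,.068,8.4)"
```

```text
time: 27.58
eef_pos: [0.5088, 0.1936, 0.062]
tcp_rot: [0.654, 0.757, -0.0, -0.0]
contact_force: [0.2, 0.2, -0.3]
opening: 0.995
finger_force: 0.0
time: 28.32
eef_pos: [0.5097, 0.1939, 0.0631]
tcp_rot: [0.654, 0.757, 0.001, 0.0]
contact_force: [0.0, -0.9, 5.8]
opening: 0.387
finger_force: 39.8
to go dx -17.82 dy 0.79 dz -0.49 twist -0.0 | at [0.5097 0.1939 0.0631] ang 8.4 tilt [ 1.3e-03  2.0e-04 -1.0e+00] t 28.32 op 0.387 F 39.8 q6 0.03
```

```bash
python3 -m pendant '[{"dx":0,"dy":0,"dz":-4,"twist":0},{"dx":0,"dy":0,"dz":-8,"twist":0},{"dx":0,"dy":0,"dz":-12,"twist":0},{"dx":-4,"dy":0.2,"dz":-12,"twist":0},{"dx":-9,"dy":0.4,"dz":-12,"twist":0},{"dx":-14,"dy":0.6,"dz":-12,"twist":0},{"dx":-17.8,"dy":0.8,"dz":-12,"twist":0},{"dx":-17.8,"dy":0.8,"dz":-12,"twist":0}]' && python3 -m pendant '[{"dx":0,"dy":0,"dz":3,"twist":0},{"dx":0,"dy":0,"dz":7,"twist":0},{"dx":0,"dy":0,"dz":9.5,"twist":0},{"dx":0,"dy":0,"dz":10.8,"twist":0},{"dx":0,"dy":0,"dz":10.8,"twist":0},{"dx":0,"dy":0,"dz":10.8,"twist":0}]'
python3 -c "
from h import *
togo(.5435,.0188,.068,8.4)"
```

```text
time: 29.32
eef_pos: [0.5426, 0.0167, 0.1812]
tcp_rot: [0.655, 0.756, -0.001, -0.001]
contact_force: [-0.3, 0.2, -1.3]
opening: 0.387
finger_force: 40.0
time: 30.08
eef_pos: [0.5438, 0.019, 0.0755]
tcp_rot: [0.653, 0.757, 0.001, 0.001]
contact_force: [0.6, 0.4, 0.0]
opening: 0.386
finger_force: 40.0
to go dx -0.02 dy -0.04 dz 0.75 twist 0.0 | at [0.5438 0.019  0.0755] ang 8.4 tilt [ 2.1e-03 -3.0e-04 -1.0e+00] t 30.07 op 0.386 F 40.0 q6 -0.3
```

```bash
python3 -m pendant '[{"dx":0,"dy":0,"dz":0.4,"twist":0},{"dx":0,"dy":0,"dz":0.8,"twist":0},{"dx":0,"dy":0,"dz":0.8,"twist":0}]' && python3 -m pendant '[{"dx":0,"dy":0,"dz":0,"twist":0},{"dx":0,"dy":0,"dz":0,"twist":0},{"dx":0,"dy":0,"dz":0,"twist":0},{"dx":0,"dy":0,"dz":0,"twist":0},{"dx":0,"dy":0,"dz":-4,"twist":0},{"dx":0,"dy":0,"dz":-8,"twist":0},{"dx":0,"dy":0,"dz":-12,"twist":0}]' 100 && python3 -m pendant '[{"dx":5,"dy":0.5,"dz":0,"twist":0},{"dx":10,"dy":1,"dz":0,"twist":0},{"dx":15,"dy":1.5,"dz":0,"twist":0},{"dx":20,"dy":2,"dz":0,"twist":0},{"dx":24.2,"dy":2.2,"dz":0,"twist":0},{"dx":24.2,"dy":2.2,"dz":4,"twist":0},{"dx":24.2,"dy":2.2,"dz":7,"twist":0},{"dx":24.2,"dy":2.2,"dz":7,"twist":0},{"dx":24.2,"dy":2.2,"dz":7,"twist":0}]'
python3 -c "
from h import *
togo(.5301,.2617,.065,8.4)
c=shot('top');P=cloud(c);print('was .5438 .0194 / .5434 .0190');pr(tops(c,P,.094,.115,(.4,.65,-.1,.1),.102,15))"
```

```text
time: 30.45
eef_pos: [0.5438, 0.0187, 0.0681]
tcp_rot: [0.654, 0.757, 0.0, 0.001]
contact_force: [-1.5, 0.1, 6.2]
opening: 0.387
finger_force: 40.6
time: 31.32
eef_pos: [0.5427, 0.0189, 0.1873]
tcp_rot: [0.654, 0.757, -0.0, -0.0]
contact_force: [0.7, 0.3, -0.1]
opening: 1.0
finger_force: 0.0
time: 32.45
eef_pos: [0.5302, 0.2616, 0.1175]
tcp_rot: [0.654, 0.757, 0.001, 0.0]
contact_force: [1.2, 0.6, 0.7]
opening: 0.997
finger_force: 0.0
to go dx 0.01 dy -0.02 dz 5.25 twist -0.0 | at [0.5302 0.2616 0.1175] ang 8.4 tilt [ 1.6e-03  5.0e-04 -1.0e+00] t 32.45 op 0.997 F 0.0 q6 0.14
was .5438 .0194 / .5434 .0190
cen [0.5435 0.0191] rect [0.5434 0.019 ] [30.7 33. ] 88.4 px 188 z 0.1029
```

The round blank is back within 0.4 mm. Next, the pawn.

```bash
python3 -m pendant '[{"dx":0,"dy":0,"dz":2,"twist":0},{"dx":0,"dy":0,"dz":4,"twist":0},{"dx":0,"dy":0,"dz":5.2,"twist":0},{"dx":0,"dy":0,"dz":5.2,"twist":0}]' && python3 -m pendant '[{"dx":0,"dy":0,"dz":0,"twist":0},{"dx":0,"dy":0,"dz":0,"twist":0},{"dx":0,"dy":0,"dz":0,"twist":0},{"dx":0,"dy":0,"dz":0,"twist":0},{"dx":0,"dy":0,"dz":0,"twist":0},{"dx":0,"dy":0,"dz":0,"twist":0},{"dx":0,"dy":0,"dz":0,"twist":0}]' 0 40
python3 -c "
from h import *
togo(.4557,-.0152,.0698,8.4)"
```

```text
time: 33.0
eef_pos: [0.5281, 0.261, 0.0622]
tcp_rot: [0.654, 0.757, -0.002, -0.001]
contact_force: [-0.5, -0.2, 0.0]
opening: 1.002
finger_force: 0.0
time: 33.88
eef_pos: [0.5299, 0.2616, 0.0651]
tcp_rot: [0.654, 0.757, 0.0, 0.0]
contact_force: [-0.9, -0.6, 5.0]
opening: 0.288
finger_force: 39.6
to go dx -26.31 dy -11.37 dz -0.49 twist -0.0 | at [0.5299 0.2616 0.0651] ang 8.4 tilt [ 1.1e-03  3.0e-04 -1.0e+00] t 33.88 op 0.288 F 39.6 q6 0.14
```

```bash
python3 -m pendant '[{"dx":0,"dy":0,"dz":-4,"twist":0},{"dx":0,"dy":0,"dz":-9,"twist":0},{"dx":-2,"dy":-1,"dz":-12,"twist":0},{"dx":-6.5,"dy":-2.8,"dz":-12,"twist":0},{"dx":-11.5,"dy":-5,"dz":-12,"twist":0},{"dx":-16.5,"dy":-7.1,"dz":-12,"twist":0},{"dx":-21.5,"dy":-9.2,"dz":-12,"twist":0},{"dx":-25,"dy":-10.7,"dz":-12,"twist":0},{"dx":-26.3,"dy":-11.3,"dz":-12,"twist":0},{"dx":-26.3,"dy":-11.3,"dz":-12,"twist":0}]' && python3 -m pendant '[{"dx":0,"dy":0,"dz":3,"twist":0},{"dx":0,"dy":0,"dz":7,"twist":0},{"dx":0,"dy":0,"dz":9.5,"twist":0},{"dx":0,"dy":0,"dz":10.8,"twist":0},{"dx":0,"dy":0,"dz":10.8,"twist":0},{"dx":0,"dy":0,"dz":10.8,"twist":0}]'
python3 -c "
from h import *
togo(.4557,-.0152,.0698,8.4)"
```

```text
time: 35.12
eef_pos: [0.4556, -0.0154, 0.1838]
tcp_rot: [0.654, 0.756, 0.0, -0.0]
contact_force: [0.4, 0.1, 0.3]
opening: 0.288
finger_force: 39.5
time: 35.88
eef_pos: [0.4571, -0.0151, 0.0775]
tcp_rot: [0.653, 0.757, 0.001, 0.001]
contact_force: [-0.4, -0.3, -0.4]
opening: 0.289
finger_force: 39.5
to go dx 0.01 dy -0.14 dz 0.77 twist 0.0 | at [ 0.4571 -0.0151  0.0775] ang 8.4 tilt [ 2.2e-03 -5.0e-04 -1.0e+00] t 35.88 op 0.289 F 39.5 q6 -0.4
```

```bash
python3 -m pendant '[{"dx":0,"dy":-0.05,"dz":0.4,"twist":0},{"dx":0,"dy":-0.05,"dz":0.8,"twist":0},{"dx":0,"dy":-0.05,"dz":0.8,"twist":0}]' && python3 -m pendant '[{"dx":0,"dy":0,"dz":0,"twist":0},{"dx":0,"dy":0,"dz":0,"twist":0},{"dx":0,"dy":0,"dz":0,"twist":0},{"dx":0,"dy":0,"dz":0,"twist":0},{"dx":0,"dy":0,"dz":-4,"twist":0},{"dx":0,"dy":0,"dz":-8,"twist":0},{"dx":0,"dy":0,"dz":-12,"twist":0}]' 100 && python3 -m pendant '[{"dx":5,"dy":2.2,"dz":0,"twist":0},{"dx":10.5,"dy":4.6,"dz":0,"twist":0},{"dx":16,"dy":7,"dz":0,"twist":0},{"dx":21.5,"dy":9.4,"dz":0,"twist":0},{"dx":27,"dy":11.8,"dz":0,"twist":0},{"dx":32.6,"dy":14.3,"dz":0,"twist":0},{"dx":32.6,"dy":14.3,"dz":4,"twist":0},{"dx":32.6,"dy":14.3,"dz":7,"twist":0},{"dx":32.6,"dy":14.3,"dz":7,"twist":0},{"dx":32.6,"dy":14.3,"dz":7,"twist":0}]'
python3 -c "
from h import *
togo(.5494,.3292,.0628,8.4)
c=shot('top');P=cloud(c);print('was .455 -.0148/.4558 -.0143');pr(tops(c,P,.094,.115,(.4,.65,-.1,.1),.102,15))"
```

```text
time: 36.25
eef_pos: [0.4563, -0.0155, 0.07]
tcp_rot: [0.654, 0.757, 0.0, 0.0]
contact_force: [-1.7, -0.0, 7.3]
opening: 0.29
finger_force: 40.4
time: 37.12
eef_pos: [0.4552, -0.0152, 0.1893]
tcp_rot: [0.654, 0.757, -0.0, -0.0]
contact_force: [0.6, 0.2, -0.6]
opening: 1.0
finger_force: 0.0
time: 38.38
eef_pos: [0.5502, 0.3282, 0.1195]
tcp_rot: [0.654, 0.757, 0.001, 0.0]
contact_force: [0.3, 0.3, 0.0]
opening: 1.001
finger_force: 0.0
to go dx 0.10 dy -0.07 dz 5.67 twist -0.0 | at [0.5502 0.3282 0.1195] ang 8.4 tilt [ 1.6e-03  6.0e-04 -1.0e+00] t 38.38 op 1.001 F 0.0 q6 0.23
was .455 -.0148/.4558 -.0143
cen [0.5435 0.0191] rect [0.5434 0.019 ] [30.7 33. ] 88.4 px 188 z 0.103
cen [ 0.4557 -0.0148] rect [ 0.4558 -0.0143] [23.7 23.4] 88.3 px 114 z 0.1032
```

The pawn is back within 0.7 mm. Last, the square blank.

```bash
python3 -m pendant '[{"dx":0.1,"dy":0,"dz":2,"twist":0},{"dx":0.1,"dy":-0.05,"dz":4,"twist":0},{"dx":0.1,"dy":-0.05,"dz":5.6,"twist":0},{"dx":0.1,"dy":-0.05,"dz":5.6,"twist":0}]' && python3 -m pendant '[{"dx":0,"dy":0,"dz":0,"twist":0},{"dx":0,"dy":0,"dz":0,"twist":0},{"dx":0,"dy":0,"dz":0,"twist":0},{"dx":0,"dy":0,"dz":0,"twist":0},{"dx":0,"dy":0,"dz":0,"twist":0},{"dx":0,"dy":0,"dz":0,"twist":0}]' 0 40
python3 -c "
from h import *
togo(.4498,.0293,.0679,8.4)"
```

```text
time: 38.92
eef_pos: [0.547, 0.3283, 0.0594]
tcp_rot: [0.654, 0.757, -0.002, -0.001]
contact_force: [-0.2, -0.3, -0.9]
opening: 0.998
finger_force: 0.0
time: 39.67
eef_pos: [0.5494, 0.3293, 0.0633]
tcp_rot: [0.654, 0.757, 0.001, 0.0]
contact_force: [0.5, 0.5, 3.4]
opening: 0.365
finger_force: 40.3
to go dx -28.23 dy -14.23 dz -0.50 twist -0.0 | at [0.5494 0.3293 0.0633] ang 8.4 tilt [ 1.6e-03  7.0e-04 -1.0e+00] t 39.67 op 0.365 F 40.3 q6 0.24
```

```bash
python3 -m pendant '[{"dx":0,"dy":0,"dz":-4,"twist":0},{"dx":0,"dy":0,"dz":-9,"twist":0},{"dx":-2,"dy":-1,"dz":-12,"twist":0},{"dx":-6.5,"dy":-3.2,"dz":-12,"twist":0},{"dx":-11.5,"dy":-5.8,"dz":-12,"twist":0},{"dx":-16.5,"dy":-8.3,"dz":-12,"twist":0},{"dx":-21.5,"dy":-10.8,"dz":-12,"twist":0},{"dx":-26,"dy":-13,"dz":-12,"twist":0},{"dx":-28.2,"dy":-14.2,"dz":-12,"twist":0},{"dx":-28.2,"dy":-14.2,"dz":-12,"twist":0}]' && python3 -m pendant '[{"dx":0,"dy":0,"dz":3,"twist":0},{"dx":0,"dy":0,"dz":7,"twist":0},{"dx":0,"dy":0,"dz":9.5,"twist":0},{"dx":0,"dy":0,"dz":10.8,"twist":0},{"dx":0,"dy":0,"dz":10.8,"twist":0},{"dx":0,"dy":0,"dz":10.8,"twist":0}]'
python3 -c "
from h import *
togo(.4502,.0293,.0679,8.4)"
```

```text
time: 40.92
eef_pos: [0.4483, 0.0283, 0.1814]
tcp_rot: [0.655, 0.756, -0.0, -0.001]
contact_force: [-0.7, 0.7, -1.4]
opening: 0.367
finger_force: 40.1
time: 41.68
eef_pos: [0.4504, 0.0295, 0.0754]
tcp_rot: [0.653, 0.757, 0.001, 0.001]
contact_force: [-0.2, 0.0, -0.9]
opening: 0.369
finger_force: 40.0
to go dx -0.01 dy -0.02 dz 0.75 twist 0.0 | at [0.4504 0.0295 0.0754] ang 8.4 tilt [ 2.e-03 -3.e-04 -1.e+00] t 41.67 op 0.369 F 40.0 q6 -0.31
```

```bash
python3 -m pendant '[{"dx":0,"dy":0,"dz":0.4,"twist":0},{"dx":0,"dy":0,"dz":0.8,"twist":0},{"dx":0,"dy":0,"dz":0.8,"twist":0}]' && python3 -m pendant '[{"dx":0,"dy":0,"dz":0,"twist":0},{"dx":0,"dy":0,"dz":0,"twist":0},{"dx":0,"dy":0,"dz":0,"twist":0},{"dx":0,"dy":0,"dz":0,"twist":0},{"dx":0,"dy":0,"dz":-4,"twist":0},{"dx":0,"dy":0,"dz":-8,"twist":0},{"dx":0,"dy":0,"dz":-13,"twist":0}]' 100 && python3 -m pendant '[{"dx":5,"dy":2.2,"dz":0,"twist":0},{"dx":10.5,"dy":4.6,"dz":0,"twist":0},{"dx":16,"dy":7,"dz":0,"twist":0},{"dx":21.5,"dy":9.4,"dz":0,"twist":0},{"dx":27,"dy":11.8,"dz":0,"twist":0},{"dx":27,"dy":11.8,"dz":0,"twist":0},{"dx":27,"dy":11.8,"dz":0,"twist":0},{"dx":27,"dy":11.8,"dz":0,"twist":0}]'
python3 -c "
from h import *
c=shot('top');P=cloud(c);save(c,'end_top.png')
print('was .5438 .0194/.5434 .0190; .4506 .029 ang 9.5; .455 -.0148/.4558 -.0143');pr(tops(c,P,.094,.115,(.4,.65,-.1,.1),.102,15));pr(tops(c,P,.06,.08,(.4,.6,-.4,-.2),.07,20))
save(shot('scene'),'end_scene.png')"
```

```text
time: 42.05
eef_pos: [0.4503, 0.0292, 0.0682]
tcp_rot: [0.654, 0.757, 0.0, 0.0]
contact_force: [-3.1, 0.9, 7.9]
opening: 0.367
finger_force: 41.2
time: 42.92
eef_pos: [0.4485, 0.0295, 0.1966]
tcp_rot: [0.654, 0.757, -0.001, -0.001]
contact_force: [0.9, -0.8, 0.1]
opening: 0.999
finger_force: 0.0
time: 43.92
eef_pos: [0.5266, 0.3125, 0.1963]
tcp_rot: [0.654, 0.756, -0.0, -0.0]
contact_force: [0.1, 0.0, 0.5]
opening: 1.0
finger_force: 0.0
was .5438 .0194/.5434 .0190; .4506 .029 ang 9.5; .455 -.0148/.4558 -.0143
cen [0.5433 0.0191] rect [0.5434 0.019 ] [30.7 33. ] 88.4 px 190 z 0.1028
cen [ 0.4557 -0.0148] rect [ 0.4558 -0.0143] [23.7 23.4] 88.3 px 114 z 0.1029
cen [0.4502 0.0286] rect [0.4503 0.0287] [31.8 31.8] 8.3 px 219 z 0.1032
cen [ 0.4948 -0.2888] rect [ 0.4952 -0.2889] [32.  29.1] 88.3 px 172 z 0.0706
```

View pics/end_top.png

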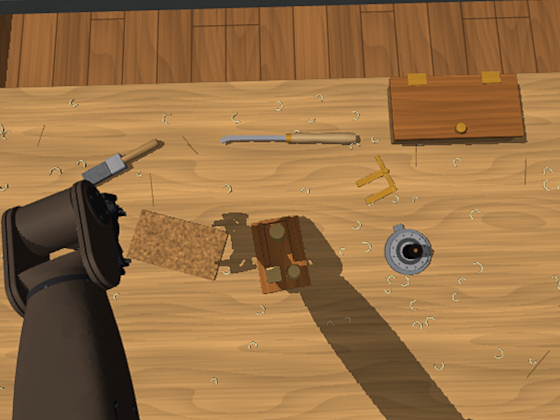

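View pics/end_scene.png

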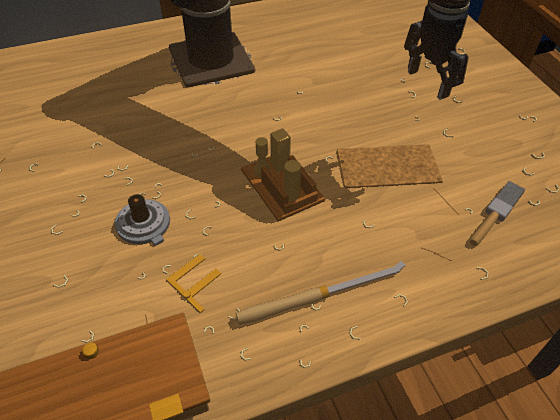

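Both views show the three boxwood pieces upright on their rack spots (top view: 277,231; 273,273; 294,271) and the rook on the plate (410,250). The calliper and gouge haven't moved, and the gripper is clear over the mat side. I'm handing in.

```bash
python3 -c "
from plant import ctrl
print(ctrl.sign_off())"
```

```text
the job is handed in; nothing more can be done
None
```

The job is handed in: the rook stands on the middle of the indexing plate, all three boxwood pieces are upright and within about 1 mm of their original spots on the rack, the calliper and gouge were not touched, and it took about 44 s.

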